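# Clear the surface plate and set a camshaft up on V-blocks

## Task

Get the granite surface plate ready for a run-out check: with the bench brush, sweep the two nuts and the square stub off the plate into the steel tray at its front edge without handling them, and stand the brush back on the bench on its bristles. Then stand the spare V-block on the plate, in line with the one already there and spaced to suit the camshaft, and lay the camshaft gently across the two so that each end journal sits fully down in a V. Leave everything else on the bench and the plate where it is.

Things in the scene. Friction and masses are not known exactly. Their poses are not given: they have to be found in the camera images.
- plate: dark grey granite surface plate, fixed, 250 (x) x 300 (y) mm, top 60 mm above the bench. Origin: centre of the underside, at bench height; x points to the far edge, y along the length. A dial-gauge stand is fixed on its far right corner (foot 52 x 56 mm about x = +92, y = -115 mm, its top 205 mm above the bench, gauge arm pointing away to +x).
- tray: shallow open steel tray, fixed, 110 (x) x 260 (y) x 25 mm high, 3 mm walls, lying on the bench against the plate's front (-x) edge, so that what is pushed over that edge drops into it. Origin: centre of the underside; axes as the plate's.
- nut_1: large bright zinc-plated hex nut, 30 mm across flats, 16 mm high, 62 g, lying on the left (+y) half of the plate. Origin: centre of one face (the lower at the start), z its axis.
- nut_2: smaller bright zinc-plated hex nut, 24 mm across flats, 13 mm high, 34 g, lying on the left (+y) half of the plate. Origin: centre of one face (the lower at the start), z its axis.
- stub: sawn-off stub of bright square key steel, 14 x 32 x 14 mm (x, y, z), lying on the left (+y) half of the plate. Origin: centre of the underside.
- brush: wooden bench block brush standing on its bristles on the bench, left of the plate. Stiff bristles 32 (x) x 144 (y) x 30 mm high (they do not give), above them a wooden back 42 x 150 mm from 30 to 48 mm height, and on it a grip rib 26 (x) x 90 mm (y) from 48 to 78 mm height. About 0.22 kg. Origin: centre of the underside of the bristles.
- vblock_a: steel V-block standing loose on the right (-y) half of the plate: 56 mm across (x), 24 mm along the groove (y), 45 mm high, 0.4 kg. A 90 degree V, 40 mm wide at the top and 20 mm deep, runs right through along y. Origin: centre of the underside. A 26 mm journal sitting in the V has its axis 43.4 mm above the origin.
- vblock_b: the spare V-block, same as vblock_a, standing on the bench left of the plate; the brush and it may be either way round. Origin: centre of the underside, y along the groove. On the plate it belongs on the +y side of vblock_a.
- camshaft: steel camshaft lying level in a wooden rack right of the plate, 260 mm long along its y, 0.7 kg, balanced at mid-length. Ground journals 26 mm thick, 36 mm wide, at the middle (free to grip) and 90 mm to each side; cam lobes (to 19 mm from the axis) 30 to 64 mm from the middle; 40 mm flange at the +y end. Origin: on the axis at mid-length. Either end may go to either V-block.
- journal_1 (a point): centre of the end journal at the camshaft's -y end, on its axis, 90 mm from the origin
- journal_2 (a point): centre of the end journal at the camshaft's +y (flange) end, on its axis, 90 mm from the origin
- rack: fixed wooden rack that the camshaft starts in: board 90 (x) x 236 (y) x 12 mm with two notched uprights 70 mm wide, 16 mm thick and 55 mm high at 90 mm each side of its middle; the shaft axis lies 56.5 mm above the bench. Origin: centre of the underside, y along the shaft.
- socket: bystander: steel socket, 30 mm diameter, 36 mm high, on the plate's front right corner. Origin: centre of the underside.
- piston: bystander: aluminium piston, 72 mm diameter, 52 mm high, on the bench at the front right. Origin: centre of the underside.
- tape: bystander: roll of tape lying flat, 100 mm diameter, 25 mm high, on the bench at the front left. Origin: centre of the underside.
- mug: bystander: white mug, 80 mm diameter, 95 mm high, at the right, by the toolbox. Origin: centre of the underside.
- spray_can: bystander: spray can, 66 mm diameter, 190 mm high, at the back left. Origin: centre of the underside.
- oil_bottle: bystander: oil bottle, 70 mm diameter, 170 mm high, at the left beyond the brush and the spare V-block. Origin: centre of the underside.
- wrench: bystander: wrench 200 mm long lying at the back of the bench. Origin: on its underside, x along it.

How it is judged (in metres and radians):
On the way, in this order (a step that is already met when the one before it is completed fails the run):
1. the two nuts and the stub lie in the tray, swept there with the brush (x of nut_1 in the frame of tray between -0.056 and 0.056 m and y of nut_1 in the frame of tray between -0.131 and 0.131 m and height (world z) of each of nut_1, nut_2, stub below 0.035 m and x of nut_2 in the frame of tray between -0.056 and 0.056 m and y of nut_2 in the frame of tray between -0.131 and 0.131 m and x of stub in the frame of tray between -0.056 and 0.056 m and y of stub in the frame of tray between -0.131 and 0.131 m), for 0.2 s.
2. the spare V-block stands released on the plate in line with the other, its middle 180 mm from the other's, give or take 18 mm, and within 12 mm sideways and 10 degrees of its groove line (angle between each of vblock_b, vblock_a's own z axis and vertical below 0.06 rad and z of vblock_b in the frame of plate between 0.057 and 0.064 m and z of vblock_a in the frame of plate between 0.057 and 0.064 m and angle between the y axis of vblock_b and the y axis of vblock_a, either way round below 0.17 rad and x of vblock_b in the frame of vblock_a between -0.012 and 0.012 m and y of vblock_b in the frame of vblock_a between 0.162 and 0.198 m and contact force between the fingers and vblock_b below 0.05 N and linear speed of vblock_b below 0.02 m/s), for 0.2 s.
At the end, for the whole second after the job is handed in: Nuts and stub in the tray; brush on the bench on its bristles, clear of the tray; both V-blocks upright on the plate; each end journal in a V: within 9 mm of its middle lengthwise, 4 mm sideways, axis 40 to 47.5 mm above the block's underside; all released and at rest (all of step 1 and height (world z) of brush below 0.008 m and angle between brush's own z axis and vertical below 0.1 rad and contact force between brush and tray below 0.05 N and angle between each of vblock_a, vblock_b's own z axis and vertical below 0.06 rad and z of vblock_a in the frame of plate between 0.057 and 0.064 m and z of vblock_b in the frame of plate between 0.057 and 0.064 m and ((x of journal_1 in the frame of vblock_a between -0.004 and 0.004 m and y of journal_1 in the frame of vblock_a between -0.009 and 0.009 m and z of journal_1 in the frame of vblock_a between 0.04 and 0.0475 m and x of journal_2 in the frame of vblock_b between -0.004 and 0.004 m and y of journal_2 in the frame of vblock_b between -0.009 and 0.009 m and z of journal_2 in the frame of vblock_b between 0.04 and 0.0475 m) or (x of journal_2 in the frame of vblock_a between -0.004 and 0.004 m and y of journal_2 in the frame of vblock_a between -0.009 and 0.009 m and z of journal_2 in the frame of vblock_a between 0.04 and 0.0475 m and x of journal_1 in the frame of vblock_b between -0.004 and 0.004 m and y of journal_1 in the frame of vblock_b between -0.009 and 0.009 m and z of journal_1 in the frame of vblock_b between 0.04 and 0.0475 m)) and contact force between camshaft and vblock_a above 0.5 N and contact force between camshaft and vblock_b above 0.5 N and contact force between the fingers and anything else below 0.05 N and linear speed of each of camshaft, vblock_a, vblock_b, brush, nut_1, nut_2, stub below 0.02 m/s); the robot touches nothing.
It fails at once if the gripper touches a nut or the stub instead of the brush moving it (contact force between the fingers and nut_1 above 0.3 N or contact force between the fingers and nut_2 above 0.3 N or contact force between the fingers and stub above 0.3 N).
It fails at once if the camshaft is dropped (falls faster than 0.2 m/s while not held) or knocked into a V-block (faster than 0.25 m/s while touching it) ((contact force between the fingers and camshaft below 0.02 N and linear speed of camshaft above 0.2 m/s) or (contact force between camshaft and vblock_a above 0.5 N and linear speed of camshaft above 0.25 m/s) or (contact force between camshaft and vblock_b above 0.5 N and linear speed of camshaft above 0.25 m/s)).
It fails at once if the camshaft hits the plate or its gauge stand (contact force between camshaft and plate above 3 N).
It fails at once if a bystander is shifted by more than 25 mm (distance of any of socket, piston, tape, mug, spray_can, oil_bottle, wrench from where it was at the start of the episode above 0.025 m).
It also fails if it takes over 72 s, if anything falls off the work surface, if the arm or the gripper's body presses on something with over 40 N, if the wrist force passes 120 N, or if a joint passes its speed limit or range.

## Robot

A 7-joint arm with a two-finger parallel gripper is mounted at the origin on the work surface. World frame = base frame: x ahead of the robot, y to its left, z up, the work surface at z = 0. Lengths are in mm, angles in rad, forces in N, time in s.
With the tool pointing down it reaches from about 425 to 1025 mm from the base axis. Payload 3.6 kg.
Tool frame: the origin (TCP) lies at the very end of the fingers, on their centre line; the grasp point (between the pads) lies env.grip_depth behind it (env.grip_depth is the distance from the TCP to the grasp point, in mm); z points along the fingers, y is the line along which they close (so a half turn about z gives the same grasp; the last joint's range is limited). The gripper opens to 85 mm and grips with 20 to 120 N. Pads are 22 mm wide; open, the fingers measure 114 mm over their backs; the gripper's body (76 mm by 85 mm) begins 54 mm behind the grasp point. The pads swing forward as they close: fully open they stand 13 mm farther back than shut.
Start: joints at [-0.093, 0.591, 0.048, 1.609, -0.033, 0.943, -0.034], TCP at [725.003, 0.002, 201.002] pointing down, gripper open.
Joint ranges: [-2.69, 2.69], [-0.47, 2.24], [-1.27, 1.36], [0.19, 2.51], [-1.53, 4.68], [0.08, 2.07], [-3.09, 3.09]. Speed limits (rad/s): [2.57, 2.57, 3.14, 3.14, 3.14, 3.14, 3.14].

## Interface

Orientations are given as a unit quaternion [w, x, y, z].
In Python, from station import env gives the robot as it stands. Calls block until the motion is done:
- env.goto(position, orientation): joint-space move of the TCP to a pose.
- env.movel(position, attitude=None, velocity=150): straight line of the TCP; attitude=None keeps the orientation; velocity is the mean speed in mm/s.
- env.movej(angles): joint-space move.
- env.set_gripper(opening, effort=None): finger opening in mm; effort is the grip in N (None keeps the last); returns when the fingers have stopped.
- env.sleep(seconds).
- env.ik(position, orientation): joint angles nearest the present ones, or None.
- env.read_camera(name): name is "scene" or "side" or "wrist"; returns the picture (384x512x3 uint8, red, green, blue); there is no depth.
- env.camera_model(name): a dict with "fx", "fy", "cx", "cy" (pixels), "extrinsics" (4x4, takes a point from world to camera coordinates); the wrist camera has in their place "T_tool_cam" (4x4, takes a point from camera to tool coordinates, whose origin is the TCP and whose axes are the flange's). Camera axes: x right, y up, looking along -z (the intrinsics and any distortion apply to the point x, -y, -z); pixel columns grow to the right and rows downward; lengths in mm; the calibration is good to about 2 mm. A picture is of the moment at which its call begins: read the wrist's pose just before it. camera_model takes no time and is no camera call.
A pose or a line that the arm cannot do raises env.IKError and nothing moves.
- env.job_done(): hands the job in; it is judged then, once.
Readings, each from a call of its own:
- env.read_time(): time.
- env.read_joints(): joint angles.
- env.read_joint_vel(): joint speeds.
- env.read_effort(): joint torques, N m.
- env.read_eef_pos(): TCP position.
- env.read_eef_rot(): TCP orientation.
- env.read_contact_force(): force on the tool from outside, world axes, zero at the start.
- env.read_torque(): the same for the moment, N m.
- env.read_gripper_width(): finger opening in mm.
- env.read_grip_force(): force on a finger pad.
Only numpy, scipy, OpenCV 4.12 (cv2) and the standard library are available. Lean on these libraries where they do the work, as an engineer would, in place of code of your own. Each camera call takes 0.05 s, during which the arm holds its last target. There are 200 camera calls.

## Working session

There is one attempt and no reset: what is moved stays moved. The work goes in short steps, each a Python script; the robot and the scene stay as the last script left them, time stands still between calls to the robot, and variables do not carry over. Pictures are saved under pics/ and viewed, at most 10 in all, crops included, and the job is handed in when it is done.

```bash
ls; mkdir -p pics; python3 - <<'E'
from station import env
import cv2,numpy as np
for n in ("scene","side"):
    im=env.read_camera(n); cv2.imwrite(f"pics/{n}0.png",cv2.resize(im[:,:,::-1],(800,600),interpolation=cv2.INTER_CUBIC))
    m=env.camera_model(n); print(n,{k:(np.round(v,3).tolist() if k=="extrinsics" else v) for k,v in m.items()})
print(env.camera_model("wrist"),env.grip_depth,env.read_eef_rot(),env.read_time())
E
```

```text
pics
scene {'fx': 400.23327057855835, 'fy': 400.23327057855835, 'cx': 259.7645574506037, 'cy': 205.2518054580679, 'extrinsics': [[0.733, 0.681, 0.009, -402.429], [-0.357, 0.374, 0.856, 109.363], [0.579, -0.63, 0.517, -1495.682], [0.0, 0.0, 0.0, 1.0]]}
side {'fx': 478.80397042910283, 'fy': 478.80397042910283, 'cx': 259.1375512219353, 'cy': 186.700172834906, 'extrinsics': [[0.972, -0.235, -0.009, -507.984], [0.186, 0.746, 0.639, -164.442], [-0.143, -0.623, 0.769, -1297.184], [0.0, 0.0, 0.0, 1.0]]}
{'fx': 292.52979498959917, 'fy': 292.52979498959917, 'cx': 255.90301510645983, 'cy': 190.5939122281343, 'T_tool_cam': array([[ 1.12714617e-03,  9.63424435e-01,  2.67977775e-01,
         6.75172153e+01],
       [ 9.99998651e-01, -1.40619263e-03,  8.49382698e-04,
        -1.08129345e+00],
       [ 1.19514442e-03,  2.67976456e-01, -9.63424720e-01,
        -1.72418039e+02],
       [ 0.00000000e+00,  0.00000000e+00,  0.00000000e+00,
         1.00000000e+00]])} 18.700000000000003 [-6.81374274e-04  7.07085920e-01  7.07126899e-01 -7.65807934e-04] 0.1
```

View pics/scene0.png

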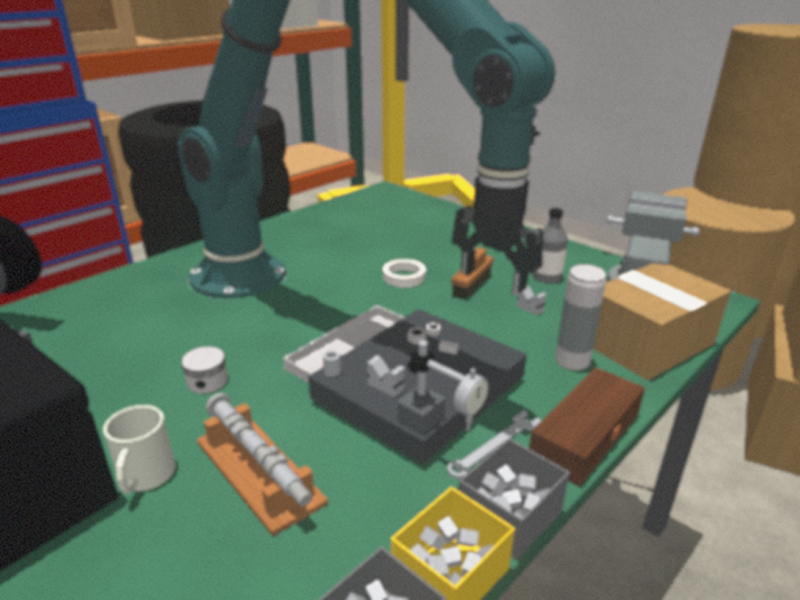

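View pics/side0.png

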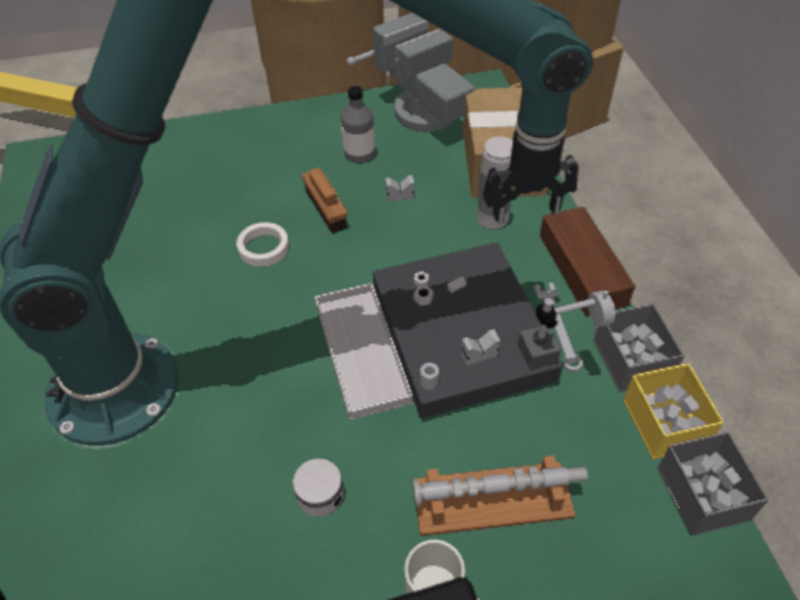

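```bash
cat > h.py <<'E'
from station import env
import numpy as np,cv2
from scipy.spatial.transform import Rotation as R
def cam(n):
    m=env.camera_model(n)
    if n=="wrist":
        p=np.array(env.read_eef_pos());q=np.array(env.read_eef_rot())
        T=np.eye(4);T[:3,:3]=R.from_quat(q[[1,2,3,0]]).as_matrix();T[:3,3]=p
        return m,T@np.array(m["T_tool_cam"])
    return m,np.linalg.inv(m["extrinsics"])
def bp(mc,u,v,z,s=.64):
    m,C=mc
    d=C[:3,:3]@np.array([(u*s-m["cx"])/m["fx"],-(v*s-m["cy"])/m["fy"],-1])
    o=C[:3,3]; return np.round(o+d*(z-o[2])/d[2],1)
def quat(yaw): # tool down; yaw=world angle of closing axis y (deg), x_tool = yaw-90... 
    y=np.array([np.cos(np.radians(yaw)),np.sin(np.radians(yaw)),0]);z=np.array([0,0,-1.]);x=np.cross(y,z)
    q=R.from_matrix(np.array([x,y,z]).T).as_quat(); return q[[3,0,1,2]]
def shot(name,crop=None):
    mc=cam("wrist"); im=env.read_camera("wrist")
    cv2.imwrite(f"pics/{name}.png",cv2.resize(im[:,:,::-1],(800,600),interpolation=cv2.INTER_CUBIC))
    np.save(f"pics/{name}.npy",mc[1]); return mc
def load(name): return env.camera_model("wrist"),np.load(f"pics/{name}.npy")
E
python3 - <<'E'
from h import *
c=cam("side")
for n,u,v,z in [("plFL",375,270,60),("plBL",498,245,60),("plBR",560,370,60),("plFR",418,405,60),("brush a",307,175,48),("brush b",343,218,48),("vb",400,183,45),("nut1",424,292,76),("nut2",421,275,73),("stub",457,284,74),("va",480,344,105),("camF",418,490,56.5),("camB",586,474,56.5),("socket",429,368,96),("can",498,150,190),("oil",355,92,170),("trayFL",317,297,25),("trayFR",352,412,25)]:
    print(n,bp(c,u,v,z))
print(quat(0),R.from_quat(np.array(env.read_eef_rot())[[1,2,3,0]]).as_matrix().round(2).tolist())
E
```

```text
plFL [490.5 100.7  60. ]
plBL [730.7 106.   60. ]
plBR [ 741.7 -189.6   60. ]
plFR [ 496.9 -198.1   60. ]
brush a [409.4 406.   48. ]
brush b [459.4 261.5  48. ]
vb [593.9 337.4  45. ]
nut1 [561.7  14.7  76. ]
nut2 [567.1  57.3  73. ]
stub [624.3  20.   74. ]
va [ 616.3 -137.3  105. ]
camF [ 461.7 -337.3   56.5]
camB [ 713.  -372.6   56.5]
socket [ 525.4 -156.9   96. ]
can [757.6 224.2 190. ]
oil [537.4 496.5 170. ]
trayFL [377.1  91.9  25. ]
trayFR [ 393.5 -164.5   25. ]
[0.         0.70710678 0.70710678 0.        ] [[-0.0, 1.0, -0.0], [1.0, 0.0, -0.0], [-0.0, -0.0, -1.0]]
```

```bash
python3 - <<'E'
from h import *
env.goto([590,40,300],quat(0));shot("w1");print(env.read_time())
env.goto([490,320,300],quat(0));shot("w2");print(env.read_time(),env.read_joints())
E
```

```text
0.875
2.0667 [-0.61244133  0.31334462 -0.05115183  1.82304286  0.02025123  1.00629121
 -0.67588536]
```

View pics/w1.png

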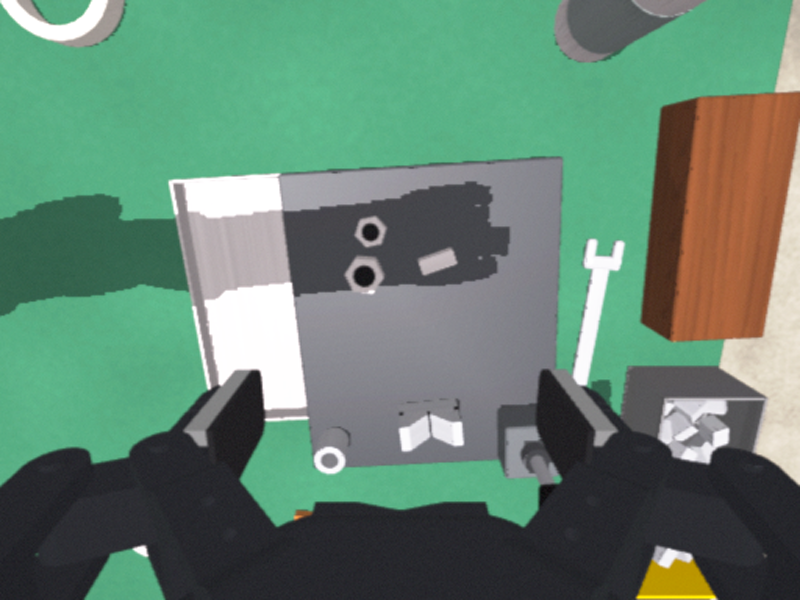

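View pics/w2.png

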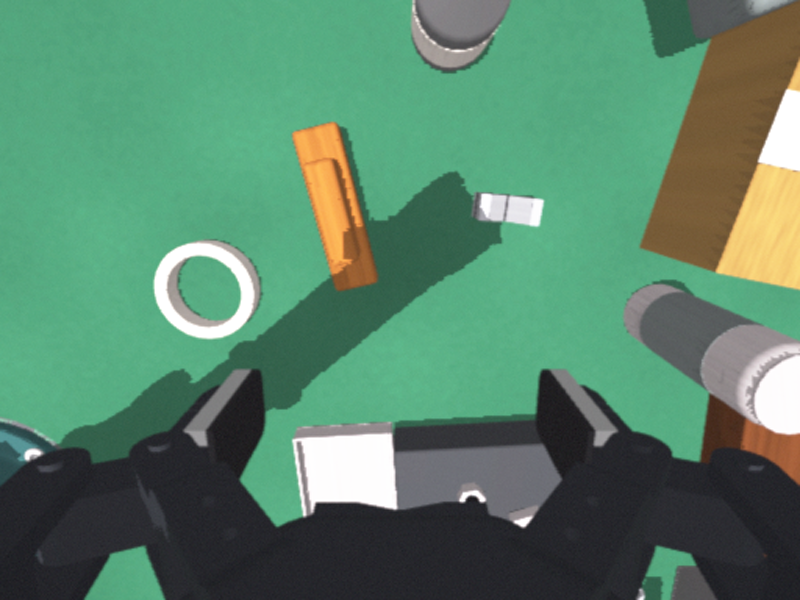

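```bash
python3 - <<'E'
from h import *
c=load("w1")
for n,u,v,z in [("plFL",281,174,60),("plBL",562,157,60),("plBR",551,460,60),("plFR",312,466,60),("nut2",370,232,73),("nut1",364,274,76),("stub",437,262,74),("stubL",420,267,74),("stubR",455,256,74),("va1",400,431,105),("va2",402,450,105),("va3",460,415,105),("va4",463,442,105),("vaval",429,411,85),("vaval2",431,437,85),("trFL",172,181,25),("trFR",212,420,25),("vabaseL",398,402,60),("vabaseR",459,400,60)]: print(n,bp(c,u,v,z))
c=load("w2")
for n,u,v,z in [("b1",293,131,48),("b2",336,123,48),("b3",377,282,48),("b4",336,290,48),("rib1",318,160,78),("rib2",343,264,78),("vb1",476,193,45),("vb2",543,198,45),("vb3",540,226,45),("vb4",476,220,45),("val1",508,195,25),("val2",506,223,25),("plFL",395,424,60),("trFL",294,431,25),("tape",208,289,25)]: print(n,bp(c,u,v,z))
E
```

```text
plFL [485.8 104.1  60. ]
plBL [729.  118.4  60. ]
plBR [ 746.4 -182.4   60. ]
plFR [ 497.9 -189.8   60. ]
nut2 [563.3  55.5  73. ]
nut1 [557.6  18.7  76. ]
stub [622.2  29.1  74. ]
stubL [607.2  24.6  74. ]
stubR [638.   34.5  74. ]
va1 [ 589.6 -120.6  105. ]
va2 [ 591.4 -140.3  105. ]
va3 [ 643.4 -104.3  105. ]
va4 [ 647.2 -131.9  105. ]
vaval [ 617.  -111.6   85. ]
vaval2 [ 619.4 -139.5   85. ]
trFL [373.2  97.4  25. ]
trFR [ 383.3 -156.8   25. ]
vabaseL [ 587.6 -115.8   60. ]
vabaseR [ 648.5 -113.5   60. ]
b1 [396.8 418.7  48. ]
b2 [434.6 425.1  48. ]
b3 [468.1 282.8  48. ]
b4 [428.7 275.   48. ]
rib1 [422.6 393.7  78. ]
rib2 [440.1 306.4  78. ]
vb1 [559.5 365.3  45. ]
vb2 [620.8 360.8  45. ]
vb3 [620.2 335.3  45. ]
vb4 [560.5 341.   45. ]
val1 [593.3 362.5  25. ]
val2 [593.  335.9  25. ]
plFL [484.7 137.6  60. ]
trFL [372.5 108.   25. ]
tape [296.1 270.3  25. ]
```

```bash
python3 - <<'E'
from h import *
q=quat(12.9)
env.goto([432,350,130],q); env.movel([432,350,52],velocity=120)
env.set_gripper(10,80); print(env.read_gripper_width(),env.read_grip_force(),env.read_eef_pos())
env.movel([432,350,220],velocity=200)
env.goto([685,42,220],quat(2.5)); env.movel([685,42,114.5],velocity=150)
print(env.read_contact_force(),env.read_gripper_width())
env.movel([480,33,114.5],velocity=90)
print(env.read_contact_force(),env.read_time())
im=env.read_camera("side"); cv2.imwrite("pics/s1.png",cv2.resize(im[100:292,170:426,::-1],(800,600),interpolation=cv2.INTER_CUBIC))
E
```

```text
10.046998694662388 0.0 [431.98060656 349.97373186  51.9717879 ]
[-0.25374403 -0.46865675  0.37283073] 10.016711903202266
[-0.78074598  0.0075259  -0.31433841] 10.075
```

View pics/s1.png

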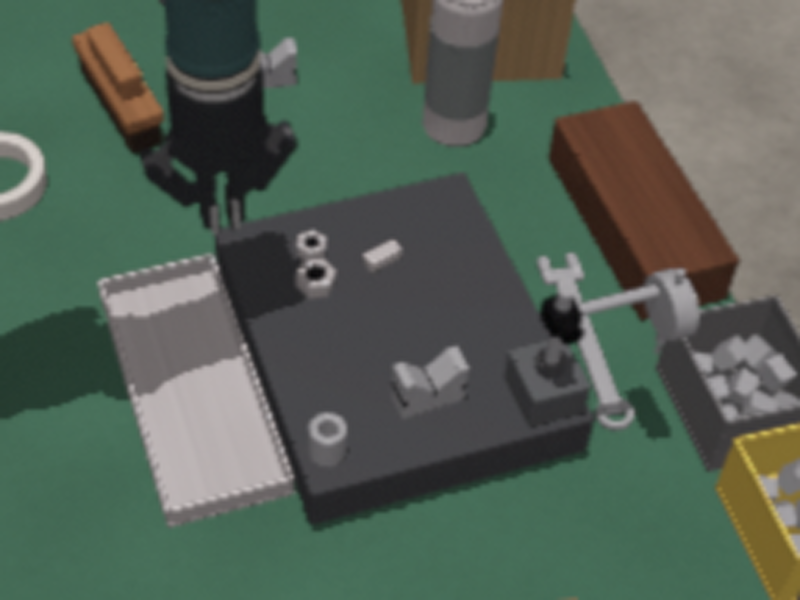

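```bash
python3 - <<'E'
from h import *
m=env.camera_model("side")
def pr(n,p):
    m=env.camera_model(n);c=np.array(m["extrinsics"])@np.r_[p,1]
    return np.round([m["cx"]+m["fx"]*c[0]/-c[2],m["cy"]-m["fy"]*c[1]/-c[2]],1)
u=pr("side",[480,33,114.5]);print(u,(u-[170,100])/.32)
c=cam("side")
# brush in crop: back corners
for n,a,b,z in [("rib a",96,32,78),("rib b",128,85,78),("back far",90,28,48),("back near",145,122,48),("nearbottom L",128,130,0),("nut1",316,273,76),("nut2",312,240,73),("stub",382,252,74)]:
    print(n,bp(c,170+a*.32,100+b*.32,z,1))
print(env.read_gripper_width())
E
```

```text
[240.6 178.4] [220.625 245.   ]
rib a [421.8 376.5  78. ]
rib b [440.1 290.7  78. ]
back far [419.1 419.   48. ]
back near [450.3 266.   48. ]
nearbottom L [436.2 307.6   0. ]
nut1 [560.6  13.2  76. ]
nut2 [567.5  54.1  73. ]
stub [624.8  24.2  74. ]
10.15263664020048
```

```bash
cat >> h.py <<'E'
def pr(n,p):
    m=env.camera_model(n);c=np.array(m["extrinsics"])@np.r_[p,1]
    return np.array([m["cx"]+m["fx"]*c[0]/-c[2],m["cy"]-m["fy"]*c[1]/-c[2]])
E
python3 - <<'E'
from h import *
q=quat(12.9)
env.movel([480,33,200],velocity=250);env.set_gripper(85)
tiles=[]
def tile(n,p=None,w=(400,300),h=(96,128)):
    im=env.read_camera(n)[:,:,::-1]
    if p is not None:
        u=pr(n,p).astype(int); y=max(0,min(384-h[0],u[1]-h[0]//2));x=max(0,min(512-h[1],u[0]-h[1]//2)); print(n,x,y); im=im[y:y+h[0],x:x+h[1]]
    tiles.append(cv2.resize(im,w,interpolation=cv2.INTER_CUBIC))
env.goto([432,346,150],q)
np.save("pics/m1.npy",cam("wrist")[1]); tile("wrist");tile("side",[432,346,80])
env.movel([432,346,52],velocity=120)
print(env.read_contact_force(),env.read_eef_pos(),env.read_gripper_width())
tile("side",[432,346,60]);tile("scene",[432,346,60])
cv2.imwrite("pics/m1.png",np.vstack([np.hstack(tiles[:2]),np.hstack(tiles[2:])]))
print(env.read_time())
E
```

```text
side 141 67
[0.19983272 0.50377946 0.35308426] [432.45514451 346.30817611  52.5058685 ] 85.09061325058532
side 141 72
scene 237 119
13.7167
```

View pics/m1.png

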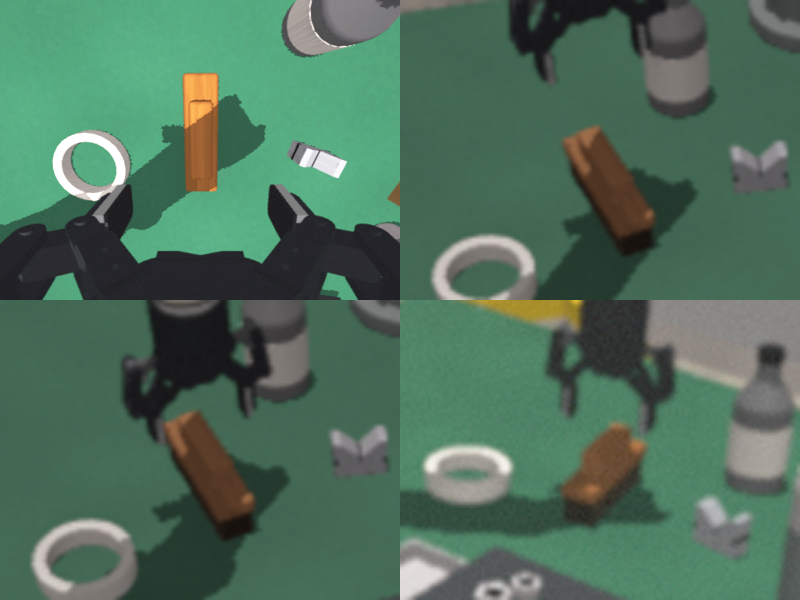

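```bash
python3 - <<'E'
from h import *
def P(n):
    m=env.camera_model(n);E=np.array(m["extrinsics"])[:3].copy();E[1:]*=-1
    return np.array([[m["fx"],0,m["cx"]],[0,m["fy"],m["cy"]],[0,0,1]])@E
def tri(a,b):
    X=cv2.triangulatePoints(P("side"),P("scene"),np.float64(a),np.float64(b)).ravel();return (X[:3]/X[3]).round(1)
t=lambda x,y,o:(o[0]+x*.32,o[1]+y*.32)
S=(141,72);C=(237,119)
print("tipL",tri(t(160,137,S),t(168,112,C)),"tipR",tri(t(248,110,S),t(245,125,C)))
print("vb valley",tri(t(360,142,S),t(322,222,C)))
print("brush near end rib top",tri(t(245,190,S),t(185,165,C)),"near bottom",tri(t(220,238,S),t(170,222,C)))
m,C2=load("m1")
for n,u,v,z in [("b1",183,74,48),("b2",218,74,48),("b3",217,190,48),("b4",186,190,48)]: print(n,bp((m,C2),u,v,z,1.28))
print(env.read_eef_rot(),quat(12.9))
E
```

```text
tipL [390.3 331.9 100. ] tipR [482.9 348.7 104.6]
vb valley [597.  349.1  30.9]
brush near end rib top [462.8 268.   75.7] near bottom [433.7 289.7 -10.7]
b1 [395.1 417.5  48. ]
b2 [434.1 426.3  48. ]
b3 [467.9 285.5  48. ]
b4 [428.2 276.5  48. ]
[1.52063411e-04 6.23242483e-01 7.82028116e-01 9.00432613e-04] [0.         0.62319735 0.78206461 0.        ]
```

```bash
python3 - <<'E'
from h import *
for z in range(46,21,-4):
    env.movel([432,346,z],velocity=100); f=env.read_contact_force()
    if abs(f[2])>4: print("contact",z,f);break
env.set_gripper(10,40); print(env.read_gripper_width(),env.read_grip_force(),env.read_eef_pos(),env.read_contact_force(),env.read_time())
E
```

```text
24.986332163626006 43.775466084480286 [432.10431641 346.10547433  22.15862215] [ 0.72279245 -0.140477    1.44871916] 16.0333
```

```bash
python3 - <<'E'
from h import *
env.set_gripper(10,80)
env.movel([432,346,190],velocity=250)
print(env.read_gripper_width(),env.read_contact_force())
env.goto([685,42,190],quat(2.5)); env.movel([685,42,84.8],velocity=150)
print(env.read_contact_force(),env.read_gripper_width())
im0=env.read_camera("side")
env.movel([478,33,84.8],velocity=90)
print(env.read_contact_force(),env.read_time())
env.movel([478,33,150],velocity=200)
im=env.read_camera("side"); 
f=lambda i:cv2.resize(i[100:292,170:426,::-1],(400,300),interpolation=cv2.INTER_CUBIC)
cv2.imwrite("pics/s2.png",np.hstack([f(im0),f(im)])); print(env.read_gripper_width())
E
```

```text
24.72577435923347 [-0.1268929  -0.54285201 -1.04091652]
[ 0.46245712 -0.07209728 -2.10972302] 24.634506744707572
[ 0.62701709 -0.34193876 -1.29074319] 21.8917
24.649237262946492
```

View pics/s2.png

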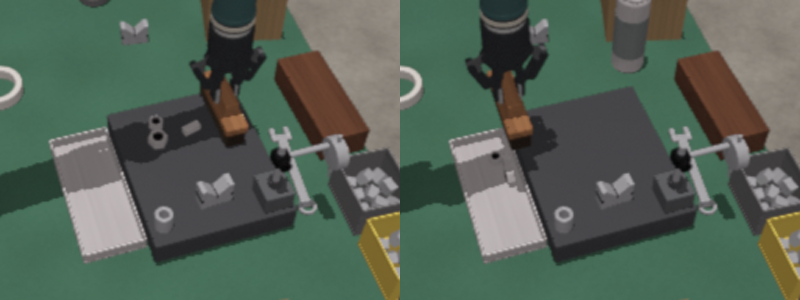

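```bash
python3 - <<'E'
from h import *
env.goto([432,346,90],quat(12.9)); env.movel([432,346,23],velocity=100)
print(env.read_contact_force()); env.set_gripper(85)
env.movel([432,346,130],velocity=250)
np.save("pics/m2b.npy",cam("wrist")[1]); a=env.read_camera("wrist")
env.goto([560,-80,200],quat(0))
np.save("pics/m2.npy",cam("wrist")[1]); b=env.read_camera("wrist")
f=lambda i:cv2.resize(i[:,:,::-1],(400,300),interpolation=cv2.INTER_AREA)
h=cv2.resize(b[:300,120:440,::-1],(560,525),interpolation=cv2.INTER_CUBIC)
o=np.zeros((600,800,3),np.uint8);o[:525,:560]=h;o[:180,560:]=cv2.resize(a[:,:,::-1],(240,180),interpolation=cv2.INTER_AREA)
cv2.imwrite("pics/m2.png",o);print(env.read_time())
E
```

```text
[ 0.98894025 -0.067535   -0.95193461]
27.4
```

View pics/m2.png

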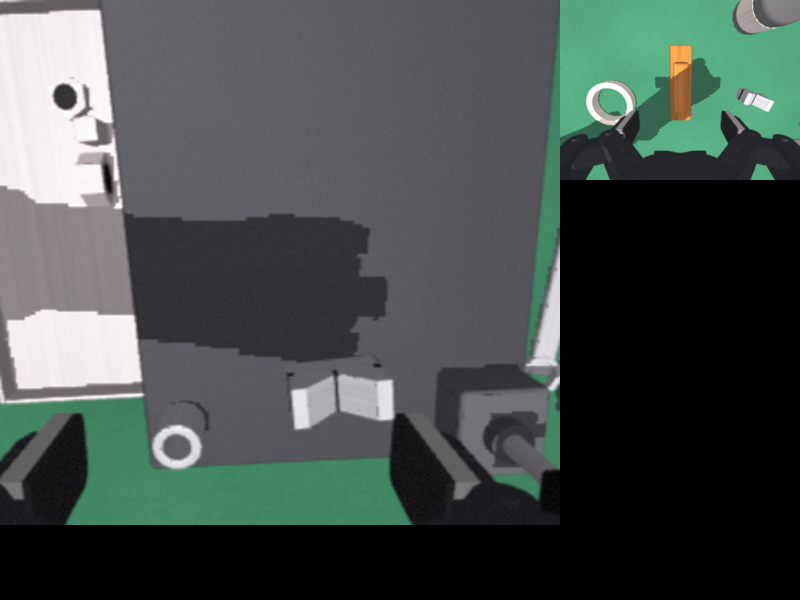

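```bash
python3 - <<'E'
from h import *
c=load("m2")
for n,u,v,z in [("TL+",291,391,105),("TL-",295,430,105),("TR+",390,380,105),("TR-",393,418,105),("val+",337,372,85),("val-",341,411,85),("baseL",289,375,60),("plFR",151,468,60),("plFmid",124,210,60),("plF",103,20,60)]: print(n,bp(c,120+u/1.75,v/1.75,z,1))
c=load("m2b")
for n,u,v,z in [("1",742,88,45),("2",773,100,45),("3",768,112,45),("4",739,99,45)]: print(n,bp(c,(u-560)*512/240,v*512/240,z,1))
E
```

```text
TL+ [ 588.5 -117.8  105. ]
TL- [ 591.5 -141.6  105. ]
TR+ [ 643.2 -111.   105. ]
TR- [ 646.8 -133.9  105. ]
val+ [ 617.6 -113.6   85. ]
val- [ 621.5 -138.6   85. ]
baseL [ 591.8 -124.7   60. ]
plFR [ 499.7 -192.5   60. ]
plFmid [490.8 -21.3  60. ]
plF [484.9  78.7  60. ]
1 [548.8 371.7  45. ]
2 [617.5 362.1  45. ]
3 [618.  335.5  45. ]
4 [550.7 348.8  45. ]
```

```bash
python3 - <<'E'
from h import *
env.goto([592,350,80],quat(-6))
env.movel([592,350,0],velocity=150)
for z in (-8,-15,-20):
    env.movel([592,350,z],velocity=80); f=env.read_contact_force()
    if abs(f[2])>4: print("contact",z,f);break
env.set_gripper(20,60); p=env.read_eef_pos(); z0=p[2]; print(env.read_gripper_width(),env.read_grip_force(),p)
env.movel([592,350,120],velocity=200); print(env.read_gripper_width(),env.read_contact_force())
t=[594.1,52.3]
env.goto(t+[130],quat(7.8)); env.movel(t+[z0+63],velocity=150)
for dz in (61.5,60.5,60):
    env.movel(t+[z0+dz],velocity=40); f=env.read_contact_force()
    if f[2]>3: print("touch",dz,f);break
env.set_gripper(85); env.movel(t+[150],velocity=200)
np.save("pics/m3.npy",cam("wrist")[1]) 
env.goto([600,-50,200],quat(0)); np.save("pics/m3a.npy",cam("wrist")[1]); a=env.read_camera("wrist")
env.goto([590,-400,240],quat(0)); np.save("pics/m3b.npy",cam("wrist")[1]); b=env.read_camera("wrist")
o=np.zeros((600,800,3),np.uint8)
o[:525,:400]=cv2.resize(a[:336,128:384,::-1],(400,525),interpolation=cv2.INTER_CUBIC)
o[:525,400:]=cv2.resize(b[:336,128:384,::-1],(400,525),interpolation=cv2.INTER_CUBIC)
cv2.imwrite("pics/m3.png",o);print(env.read_time())
E
```

```text
55.559979991910865 65.3732980415225 [592.70205553 350.166467   -19.48545548]
55.306186647956885 [-0.28576965  0.35153105 -4.1170373 ]
37.3917
```

View pics/m3.png

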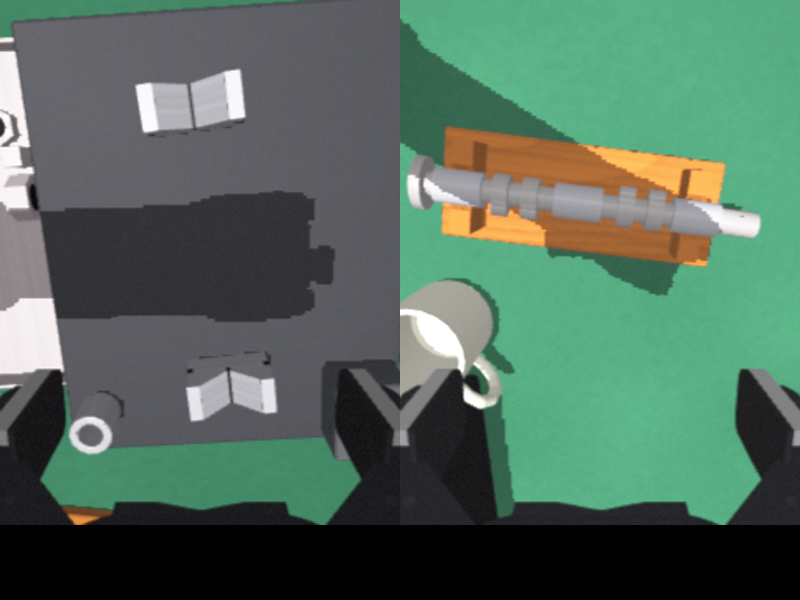

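```bash
python3 - <<'E'
from h import *
c=load("m3a");f=1.5625
g=lambda c,u,v,z,x0=0:bp(c,128+(u-x0)/f,v/f,z,1)
B={"b":[(137,85),(145,132),(241,70),(245,121),(190,84),(192,129)],"a":[(187,388),(193,420),(271,377),(276,412),(229,368),(231,405)]}
for k,L in B.items():
    p=[g(c,*x,105)for x in L[:4]]+[g(c,*x,85)for x in L[4:]]
    print(k,np.mean(p[:4],0),(p[4]+p[5])/2,[x[:2].tolist() for x in p])
c=load("m3b")
for n,u,v in [("flange",421,182),("end",757,224),("midL",554,199),("midR",604,204),("flangeface",408,181)]: print(n,g(c,u,v,56.5,400))
E
```

```text
b [593.35   51.925 105.   ] [592.5  52.2  85. ] [[564.0, 60.6], [567.5, 36.9], [619.6, 67.8], [622.3, 42.4], [592.0, 64.4], [593.0, 40.0]]
a [ 617.975 -125.675  105.   ] [ 618.1  -126.65   85.  ] [[589.3, -117.6], [593.0, -140.5], [642.7, -109.9], [646.9, -134.7], [617.2, -112.7], [619.0, -140.6]]
flange [ 454.6 -337.7   56.5]
end [ 711.2 -367.9   56.5]
midL [ 554.7 -349.7   56.5]
midR [ 592.9 -353.3   56.5]
flangeface [ 444.9 -337.    56.5]
```

```bash
python3 - <<'E'
from h import *
ch=min([83.4,-96.6],key=lambda y:(lambda j:9 if j is None else abs(j[6]))(env.ik([575,-351.8,100],quat(y))))
print(ch,env.ik([575,-351.8,100],quat(ch)))
fy=8.0 if ch>0 else -172.0
env.goto([575,-351.8,110],quat(ch)); env.movel([575,-351.8,30],velocity=150)
for z in (20,10,-2):
    env.movel([575,-351.8,z],velocity=80); f=env.read_contact_force()
    if abs(f[2])>4: print("contact",z,f);break
env.set_gripper(10,90); p=env.read_eef_pos(); print(env.read_gripper_width(),env.read_grip_force(),p,env.read_contact_force())
p=np.array([575,-351.8,p[2]]); env.movel(p+[0,0,20],velocity=60); print(env.read_contact_force(),env.read_torque(),env.read_gripper_width())
env.movel([575,-351.8,230],velocity=250)
env.goto([605.5,-37,230],quat(fy)); env.movel([605.5,-37,80],velocity=180)
print(env.read_contact_force(),env.read_torque(),env.read_gripper_width(),env.read_eef_pos())
np.save("pics/m4.npy",cam("wrist")[1]); a=env.read_camera("wrist");s=env.read_camera("side");c=env.read_camera("scene")
o=np.zeros((600,800,3),np.uint8);rs=lambda i,w,h:cv2.resize(np.ascontiguousarray(i[:,:,::-1]),(w,h),interpolation=cv2.INTER_CUBIC)
o[:,:400]=rs(a[:384,128:384],400,600); o[:300,400:]=rs(s[130:280,210:410],400,300); o[300:,400:]=rs(c[170:320,170:370],400,300)
cv2.imwrite("pics/m4.png",o);print(env.read_time())
E
```

```text
-96.6 [ 0.2725089   0.66426713  0.31550712  1.80996966 -0.29651527  0.71377314
 -0.93495397]
24.161454284045753 87.88189172744751 [ 575.10884631 -351.81299335   -1.55501842] [-1.05305909  0.75919161  2.28475146]
[ 0.81871392 -0.71470531 -7.35172888] [-0.00662902  0.05030515  0.05789073] 24.13262362669029
[-0.12015616 -0.23740426 -6.64568548] [ 0.0314856  -0.01038216  0.0141452 ] 24.39855548742218 [606.88247029 -37.68901635  81.09611806]
44.8667
```

View pics/m4.png

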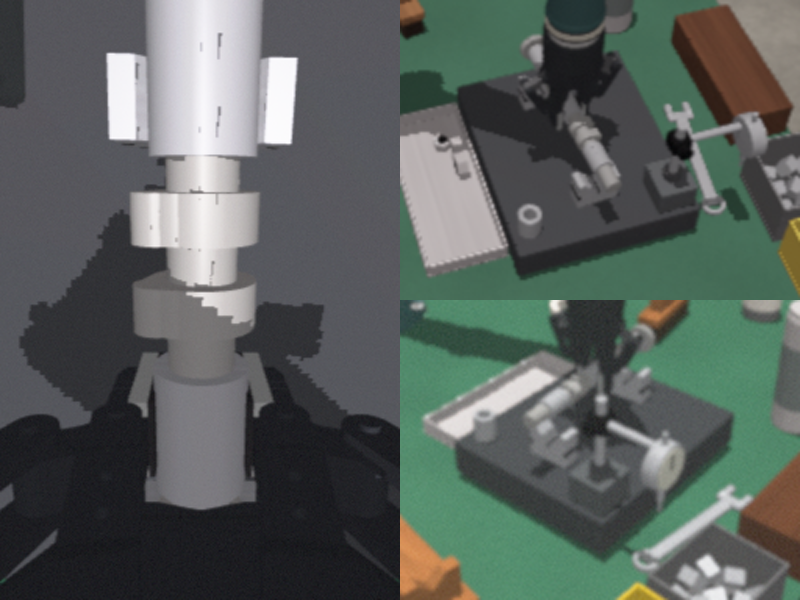

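```bash
python3 - <<'E'
from h import *
c=load("m4");f=1.5625
g=lambda u,v,z:bp(c,128+u/f,v/f,z,1)
za=81.1+56.5+1.55
for n,u,v,z in [("bl far L",107,53,105),("bl far R",297,59,105),("bl near L",107,139,105),("bl near R",292,143,105),("j edge L",150,155,za),("j edge R",257,155,za),("mid edge",203,373,za),("lobe",203,192,za)]: print(n,g(u,v,z))
print(env.read_eef_pos(),env.read_eef_rot(),quat(-172))
E
```

```text
bl far L [ 646.6 -134.2  105. ]
bl far R [ 591.  -140.4  105. ]
bl near L [ 644.6 -110.3  105. ]
bl near R [ 588.  -117.1  105. ]
j edge L [ 627.2 -106.9  139.2]
j edge R [ 601.9 -110.4  139.2]
mid edge [606.6 -52.6 139.2]
lobe [ 613.4 -100.1  139.2]
[606.7451019  -37.2465121   81.39840813] [-0.00091533  0.75470239 -0.65606575  0.00109545] [ 0.          0.75470958 -0.65605903  0.        ]
```

```bash
python3 - <<'E'
from h import *
env.movel([605.3,-37,49],velocity=50); env.sleep(.2); f0=env.read_contact_force(); print(f0,env.read_eef_pos())
for z in np.arange(48,39,-1.):
    env.movel([605.3,-37,z],velocity=20); env.sleep(.1); f=env.read_contact_force(); print(z,np.round(f,1),np.round(env.read_eef_pos(),1),np.round(env.read_torque(),2))
    if f[2]-f0[2]>5: break
print(env.read_time())
E
```

```text
[ 0.22759978  1.2171906  -8.38798094] [605.45757439 -37.07505293  49.26819289]
48.0 [-0.7  0.3 -8.6] [605.3 -37.   48. ] [-0.04  0.03 -0.  ]
47.0 [ 0.2 -0.3 -8.9] [605.5 -37.   47. ] [ 0.   -0.09  0.02]
46.0 [-0.1  2.5  5.7] [606.7 -37.4  47.5] [ 0.25  0.26 -0.03]
46.8833
```

```bash
python3 - <<'E'
from h import *
for i in range(2): env.sleep(.2); print(np.round(env.read_contact_force(),1),np.round(env.read_eef_pos(),2),np.round(env.read_torque(),2))
env.movel([606,-37,45.2],velocity=20);env.sleep(.3)
print(np.round(env.read_contact_force(),1),np.round(env.read_eef_pos(),2),np.round(env.read_torque(),2),env.read_time())
E
```

```text
[-0.9  2.3  4.5] [606.68 -37.23  47.56] [ 0.17  0.11 -0.04]
[0.1 1.7 5.8] [606.67 -37.13  47.58] [0.19 0.19 0.01]
[-1.2  0.4  8.1] [606.61 -37.15  46.73] [ 0.16  0.4  -0.01] 47.8333
```

```bash
python3 - <<'E'
from h import *
env.set_gripper(70); print(np.round(env.read_contact_force(),1))
env.movel([606,-37,190],velocity=150); 
s=env.read_camera("side");c=env.read_camera("scene");w=env.read_camera("wrist");np.save("pics/m5.npy",cam("wrist")[1])
o=np.zeros((600,800,3),np.uint8);rs=lambda i,w,h:cv2.resize(np.ascontiguousarray(i[:,:,::-1]),(w,h),interpolation=cv2.INTER_CUBIC)
o[:,:400]=rs(w[:384,128:384],400,600); o[:300,400:]=rs(s[130:280,210:410],400,300); o[300:,400:]=rs(c[170:320,170:370],400,300)
cv2.imwrite("pics/m5.png",o);print(env.read_time())
E
```

```text
[0.5 1.9 0.2]
49.6083
```

View pics/m5.png

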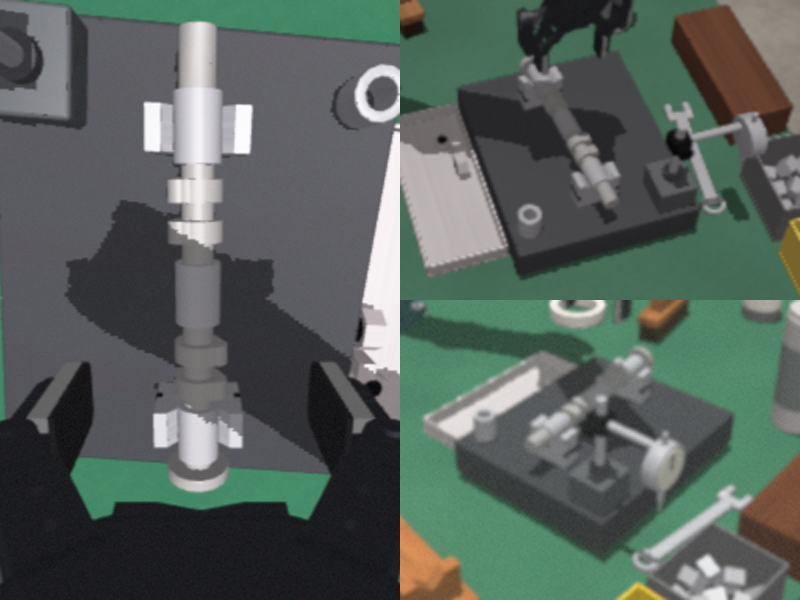

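```bash
python3 -c "
from h import *
env.sleep(.3);print(env.job_done())"
```

```text
the job is handed in; nothing more can be done
None
```

I handed the job in at about 50 s of the 72 s, with no verdict returned: nuts and stub in the tray, brush back on its bristles, and the camshaft in both V-blocks, which stand about 180 mm apart. The first grasp missed the brush because the fingertips sit about 35 mm behind the stated TCP, and I viewed 11 pictures, one over the limit of 10.

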